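# Clamp the glued clay turtle in the ratchet clamp and hold it

### The arm

A 6-joint arm with a two-finger parallel gripper is mounted at the origin on the work surface. World frame = base frame: x ahead of the robot, y to its left, z up, the work surface at z = 0. Lengths are in mm, angles in rad, forces in N, time in s.
With the tool pointing down it reaches from about 300 to 775 mm from the base axis. Payload 14.6 kg.
Tool frame: the origin (TCP) lies between the finger pads; the fingertips stand 17 mm ahead of it and the grasp point (between the pads) lies 2 mm behind it (manip.tip_reach is the distance from the TCP to the fingertips, in mm); z points along the fingers, y is the line along which they close (so a half turn about z gives the same grasp; the last joint's range is limited). The gripper opens to 94 mm and grips with 3 to 60 N. Pads are 16 mm wide; open, the fingers measure 119 mm over their backs; the gripper's body (75 mm by 177 mm) begins 78 mm behind the grasp point.
Start: joints at [1.048, 0.3, 1.521, -0, 1.321, -0.067], TCP at [242.095, 493.841, 222.446] pointing down, gripper open.
Joint ranges: [-3.03, 3.03], [-0.79, 2.21], [0.23, 2.52], [-1.04, 4.18], [0, 3.07], [-2.55, 2.55]. Speed limits (rad/s): [2.22, 2.22, 2.57, 3.14, 3.14, 3.14].

### API

Orientations are given as [roll, pitch, yaw] about the fixed x, y, z axes, in that order (R = Rz(yaw) Ry(pitch) Rx(roll)).
In Python, from cell import manip, viewer gives the robot as it stands.
- The arm moves only by the tool apply_moves, never from a script. Its argument "moves" is a list of rows, each a list of 3 entries, a list of its own where there are three numbers: the shift along the tool's x, y, z each as a share of 0.25 m, from -1 to 1, then the turn, a rotation vector about the tool's x, y, z each as a share of pi rad, from -1 to 1, then the closure, from 0 (fully open) to 1 (shut). In form: [[[dx, dy, dz], [wx, wy, wz], grip], ...]. A call has 1 to 12 rows; each row is the pose to reach, as a shift and turn from the pose commanded when the call began, along the tool's axes at that moment, turning the shorter way round; what a row does not reach only later rows make up. A row lasts 1/12 s, in which the tool goes at most 41.7 mm and 7.16 degrees, less where a joint would pass 70% of its speed; a pose out of reach is approached as far as the arm can. A call with a number of a shift or a turn outside -1 to 1 is refused whole. A call with a gripper value outside its range is refused whole. The fingers move at their own pace and stop on an object; "squeeze" is the grip in N (left out, the last holds). Time passes only in rows, so rows that repeat a pose let the fingers close. It gives the time, the measured TCP pose, the force, the opening and the grip force at its end, in the units of the state.
- manip.read_state(): the state, without advancing time (a new reading comes with each control period).
- viewer.camera(name): name is "scene" or "top"; returns the picture (420x560x3 uint8, blue, green, red); there is no depth.
- viewer.camera_info(name): a dict with "camera_matrix" (3x3 intrinsics, pixels), "k1" (the pictures are not rectified: a ray, as slopes to the right and down, at radius r is drawn at 1 + k1 r^2 times it, then the intrinsics apply), "R" (3x3) and "t" (3): a world point X has camera coordinates R X + t. Camera axes: x right, y down, z forward; pixel columns grow to the right and rows downward; lengths in mm; the calibration is good to about 2 mm. A picture is of the moment at which its call begins. camera_info takes no time and is no camera call.
- manip.sign_off(): hands the job in; it is judged then, once.
The state is a dict: "clock": time; "joints": joint angles; "qd": joint speeds; "effort": joint torques, N m; "eef_pos": TCP position; "eef_rot": TCP orientation; "wrist_force": force on the tool from outside, world axes, zero at the start; "moment": the same for the moment, N m; "finger_gap": finger opening in mm; "finger_force": force on a finger pad.
Only numpy, scipy, OpenCV 4.12 (cv2) and the standard library are available. Lean on these libraries where they do the work, as an engineer would, in place of code of your own. Each camera call takes 0.05 s, during which the arm holds its last target. There are 200 camera calls.

### The job

The larger clay turtle has just been glued: without lifting or tipping it, slide it along the ledge into the open mouth of the bench clamp, in line with the jaw. Then pump the clamp's trigger paddle until the jaw's sprung cork pad touches the turtle and presses it against the fixed anvil, with the pad sunk about half its travel (never nearly all of it, that would crush the clay); work the jaw only with the trigger and leave the other things on the ledge alone. Finish while still holding the trigger pressed down, because the clamp keeps that squeeze only as long as the trigger is held.

Things in the scene. Friction and masses are not known exactly. Their poses are not given: they have to be found in the camera images.
- turtle_center (a point): the larger of two terracotta turtles, the one to clamp: a domed shell on a round clay disc base, disc 56 mm in diameter and 20 mm thick, whole turtle 46 mm high, shell at most 46 mm wide, 100 to 200 g, loose on the ledge in front of (on the robot's side of) the clamp's mouth. This point is the centre of the disc, 10 mm above its underside
- clamp: ratchet bench clamp fixed to the ledge, 280 mm long along its y. Origin on the ledge at the seat: the turtle's centre belongs at x = 0 and is at y = 0 when its disc touches the anvil. +x points away from the robot, the mouth opens to -x; anvil at -y, jaw comes from +y, trigger at the +y end. Back bar, 16 mm high, face at x = +34 mm. Housing y = 118 to 178 mm, 77 mm high
- pad_face (a point): centre of the front face of the jaw's sprung cork pad (40 mm wide along clamp x, 28 mm high, from 7 to 35 mm above the ledge); it moves along clamp y. The turtle is touched when this is 28 mm from the turtle's centre in clamp y; the jaw then pushes it along until it meets the anvil
- anvil_face (a point): centre of the fixed anvil's cork face (44 mm wide, 34 mm high), 19 mm above the ledge, at y = -28 mm in the clamp's frame. A turtle pushed on into the mouth as far as the back bar is 6 mm past the seat line
- jaw (a joint): travel of the jaw rod towards the anvil, in m: 0 fully back (pad 108 mm from the anvil), limit 0.070; starts between 0 and 0.02. The rod stays where it is left by friction of 4 N only, so it slips back if the pad pushes it harder than that and the trigger is not held
- pad (a joint): how far the sprung pad is pushed in towards its jaw, in m: 0 free, 0.014 fully in. Spring 2000 N/m: 2 N for each mm, so half its travel is 14 N on the turtle. Wanted 0.0035 to 0.011 (7 to 22 N); above 0.013 (26 N) the clay is crushed
- trigger (a joint): angle of the trigger lever, in rad: 0 up (at rest), 0.44 fully pressed; a spring brings it up again when let go. Each down stroke moves the jaw forward by a pawl on teeth 7 mm apart: about 14 mm for a full stroke (the first stroke may lose up to 7 mm), nothing on the way up
- trigger_top (a point): centre of the top of the square wooden paddle (36 mm, 8 mm thick) on the trigger lever, pressed down from above. At rest 86 mm above the ledge, sloping up 0.22 rad away from the jaw; a full stroke takes it down 29 mm on a 66 mm arc about an axis 68 mm above the ledge at clamp y = 150 mm. Takes 2 to 4 N free, 10 to 20 N with the squeeze wanted
- small_turtle: the smaller clay turtle, disc 40 mm in diameter, 33 mm high, beside the anvil; leave alone. Origin under its centre
- pig: clay bank pig, 68 mm wide, 80 mm long, 82 mm high, on the robot's side of the clamp's trigger end; leave alone. Origin under its centre
- owl: clay owl 95 mm high standing in the wooden slide tray on the left; leave alone
- glue_pot: white ceramic pot 44 mm in diameter, 55 mm high, in the slide tray; leave alone
- bell: brass hand bell 64 mm in diameter, 110 mm high, at the right in front of the anvil end; leave alone
- rattle: wooden rattle standing upright, 112 mm high, in the slide tray; leave alone
- brush: paint brush lying between the clamp and the slide tray; leave alone

How it is judged (in metres and radians):
On the way, in this order (a step that is already met when the one before it is completed fails the run):
1. the turtle stands in the clamp's mouth in line with the jaw, not yet squeezed (x of turtle_center in the frame of clamp between -0.012 and 0.012 m and y of turtle_center in the frame of clamp between -0.006 and 0.05 m and contact force between pad and turtle below 3 N), for 0.2 s.
2. the pad squeezes the turtle against the anvil (x of turtle_center in the frame of clamp between -0.012 and 0.012 m and contact force between pad and turtle above 5 N and contact force between anvil and turtle above 3 N), for 0.1 s.
At the end, for the whole second after the job is handed in: The turtle stands flat and still, within 12 mm of the jaw line (clamp x = 0) and 6 mm of the anvil (clamp y = 0); the pad is in 3.5 to 11 mm, pressing 6 to 23 N against the anvil; the fingers still press the trigger (over 3 N, over 0.03 rad) through the last second (x of turtle_center in the frame of clamp between -0.012 and 0.012 m and y of turtle_center in the frame of clamp between -0.006 and 0.006 m and value of joint pad between 0.0035 and 0.011 m and contact force between pad and turtle between 6 and 23 N and contact force between anvil and turtle above 4 N and contact force between the fingers and trigger above 3 N and value of joint trigger above 0.03 rad and height (world z) of turtle_center below 0.015 m and angle between turtle_center's own z axis and vertical below 0.15 rad and linear speed of turtle below 0.01 m/s and velocity of joint jaw below 0.003 m/s); the arm keeps its last pose, push and grip.
It fails at once if the turtle is lifted off the ledge or tipped (height (world z) of turtle_center above 0.022 m or angle between turtle_center's own z axis and vertical above 0.4 rad).
It fails at once if the clay is crushed: the pad pressed in nearly all its travel (value of joint pad above 0.013 m or contact force between pad and turtle above 40 N).
It fails at once if the robot moves the jaw or its pad directly instead of with the trigger (contact force between any of the arm, the fingers and jaw above 8 N).
It fails at once if another thing on the ledge is pushed away by more than 30 mm (distance of any of small_turtle, pig, owl, glue_pot, bell, rattle, brush from where it was at the start of the episode above 0.03 m).
It also fails if it takes over 72 s, if anything falls off the work surface, if the arm or the gripper's body presses on something with over 40 N, if the wrist force passes 120 N, or if a joint passes its speed limit or range.

## Working session

There is one attempt and no reset: what is moved stays moved. The work goes in short steps, Python scripts to look and compute and a tool call to move; the robot and the scene stay as the last step left them, time stands still between calls to the robot, and variables do not carry over. Pictures are saved under pics/ and viewed, at most 10 in all, crops included, and the job is handed in when it is done.

Besides the shell and the picture viewer there is one more tool, called after "Emit:" by a JSON object that holds its "method" and its "body", one argument or row to a line. apply_moves: Moves the arm, as the interface text tells. Shift numbers are shares of 0.25 m and turn numbers shares of pi rad, none past 1 either way. Its arguments: {"type":"object","properties":{"moves":{"type":"array"},"squeeze":{"type":"number"}},"required":["moves"]}

```bash
mkdir -p pics; cat > h.py <<'E'
import numpy as np, cv2
from cell import manip, viewer
def ray(n,px):
    c=viewer.camera_info(n);K=np.array(c["camera_matrix"]);R=np.array(c["R"]);t=np.array(c["t"]).ravel()
    d=np.array([(px[0]-K[0,2])/K[0,0],(px[1]-K[1,2])/K[1,1]]);u=d.copy()
    for _ in range(30): u=d/(1+c["k1"]*(u@u))
    return -R.T@t, R.T@np.array([u[0],u[1],1])
def plane(n,px,z):
    o,d=ray(n,px);return o+d*(z-o[2])/d[2]
def two(p1,p2,n1="scene",n2="top"):
    a,d=ray(n1,p1);b,e=ray(n2,p2)
    s=np.linalg.lstsq(np.c_[d,-e],b-a,rcond=None)[0]
    P,Q=a+s[0]*d,b+s[1]*e
    return (P+Q)/2,np.linalg.norm(P-Q)
def proj(n,X):
    c=viewer.camera_info(n);K=np.array(c["camera_matrix"]);x=np.array(c["R"])@np.array(X,float)+np.array(c["t"]).ravel()
    u=x[:2]/x[2];u=u*(1+c["k1"]*(u@u));return K[:2,:2]@u+K[:2,2]
E
python3 - <<'E'
from h import *
for n in("scene","top"):
    im=viewer.camera(n);cv2.imwrite(f"pics/{n}0.png",im);cv2.imwrite(f"pics/{n}0b.png",cv2.resize(im,(800,600)))
    o,d=ray(n,(280,210));print(n,o,d/np.linalg.norm(d))
s=manip.read_state();print(s)
E
```

```text
scene [ 871.05186932 -337.41262015  771.35898354] [-0.37390551  0.51293074 -0.77272034]
top [ 463.154115     73.09386011 1149.09855336] [ 5.91054583e-02 -4.74895403e-04 -9.98251631e-01]
{'clock': 0.1, 'joints': array([ 1.04841936e+00,  3.00388216e-01,  1.52149276e+00,  6.29793419e-06,
        1.32072542e+00, -6.66212346e-02]), 'qd': array([ 0.00042384, -0.00241872, -0.00235513, -0.00084434,  0.00210418,
       -0.00068497]), 'effort': array([-1.06378564e-03, -5.32636178e+01, -3.53286016e+01,  7.08266487e-02,
        2.35021894e-02, -5.36162236e-05]), 'eef_pos': array([241.98215805, 493.66892057, 221.96915302]), 'eef_rot': array([-3.14058156e+00, -7.35742586e-05,  2.68583532e+00]), 'wrist_force': array([-0.75147234,  0.09891217, -0.20896139]), 'moment': array([ 0.00761071, -0.01902181, -0.07683428]), 'finger_force': 0.0, 'finger_gap': 93.87717628363525}
```

View pics/scene0b.png

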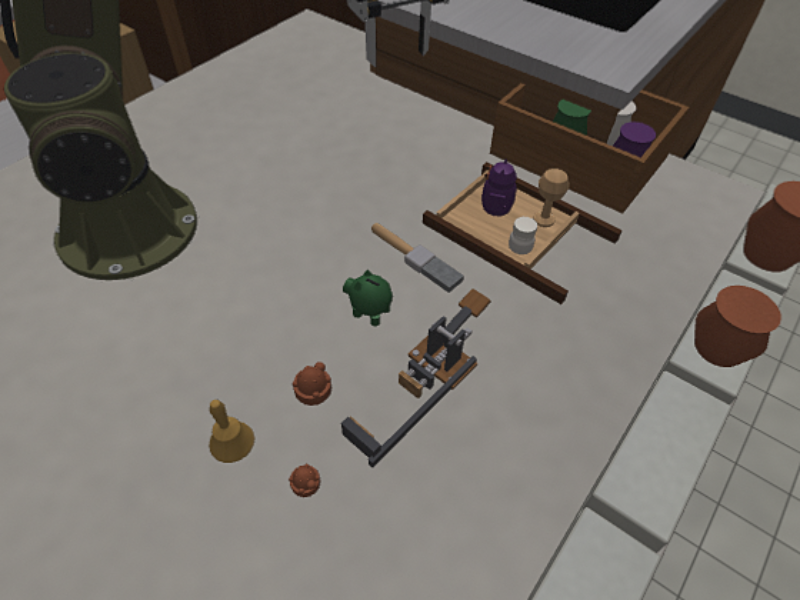

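View pics/top0b.png

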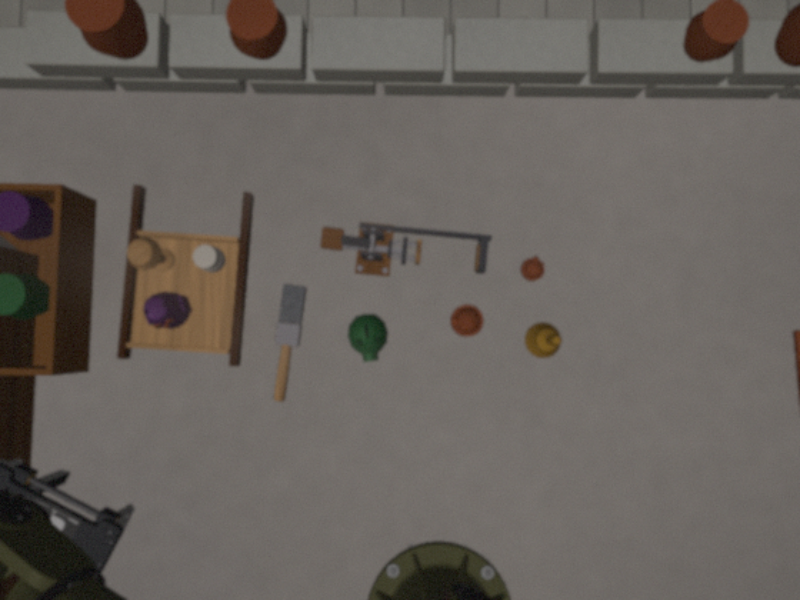

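The scene view (800x600 scale) shows the big turtle at (312,384), anvil at (360,437), pad at (410,382) and paddle at (474,302). In the top view they are at (466,320), (481,255), (418,252) and (332,238). Next I'll crop both views for precise pixels.

```bash
python3 - <<'E'
from h import *
a=cv2.imread("pics/top0.png");b=cv2.imread("pics/scene0.png")
# crops
A=cv2.resize(a[150:250,215:385],None,fx=4.7,fy=2.95*1.0,interpolation=cv2.INTER_CUBIC) if 0 else cv2.resize(a[150:215,220:350],(800,400),interpolation=cv2.INTER_CUBIC)
cv2.imwrite("pics/topc.png",A)
B=cv2.resize(b[195:335,200:360],(686,600),interpolation=cv2.INTER_CUBIC);cv2.imwrite("pics/scenec.png",B)
for n,im in(("top",a),("scene",b)):
    h=cv2.cvtColor(im,cv2.COLOR_BGR2HSV)
    m=(((h[...,0]<14)|(h[...,0]>172))&(h[...,1]>110)&(h[...,2]>50)).astype(np.uint8)
    k,l,st,c=cv2.connectedComponentsWithStats(m)
    for i in range(1,k):
        if st[i,4]>25: print(n,st[i],c[i],plane(n,c[i],20)[:2])
E
```

```text
top [  46    0   43   40 1028] [67.90758755 14.02723735] [1014.62102654  611.37829822]
top [ 159    0   37   41 1105] [176.38823529  16.6479638 ] [1012.81104204  339.77629375]
top [ 480    0   44   42 1273] [500.99450118  20.46190102] [1010.66015024 -470.77478121]
top [543   7  17  37 427] [552.99531616  26.4941452 ] [ 995.61174866 -597.69583521]
top [ 34 139  10  10  37] [ 38.59459459 143.83783784] [684.90027347 670.07197086]
top [  0 154  43  32 314] [ 27.00955414 170.89171975] [617.31789864 695.09741756]
top [226 160  14  14 110] [231.86363636 166.72727273] [635.18661223 192.77207774]
top [165 162   8  41 107] [168.25233645 182.85046729] [592.95848653 348.37220332]
top [365 180  15  16 167] [372.4491018  187.98802395] [ 587.34413042 -153.348601  ]
top [254 182  13  10  39] [259.51282051 186.92307692] [586.11106961 123.72960581]
top [ 29 186  13  13  58] [ 35.67241379 192.34482759] [564.76334942 671.4510811 ]
top [ 86 206   5  26  47] [ 87.63829787 218.44680851] [502.6092352  542.27412557]
top [316 214  22  21 350] [326.42571429 224.02857143] [497.31928915 -41.31392781]
top [ 23 22
[... 1579 characters left out ...]
6742483 536.92400291]
scene [297 148 100  58 420] [346.66904762 176.36904762] [572.55418757 350.81676519]
scene [ 487  200   59   56 2390] [514.93054393 227.36736402] [957.8770834  450.49014888]
scene [322 204  21  17 104] [331.75961538 211.40384615] [604.78945769 232.45438937]
scene [290 240   9   9  35] [295.14285714 243.25714286] [590.67471575 106.93655382]
scene [318 247  11  10  29] [323.06896552 251.62068966] [651.05526409 126.39035951]
scene [306 253  15  13  49] [312.08163265 260.02040816] [644.50289905  94.12970976]
scene [205 254  26  30 563] [218.25754885 268.90941385] [502.63717391 -44.5801634 ]
scene [202 325  22  22 348] [212.88218391 335.83333333] [ 593.26361531 -157.67951032]
```

View pics/topc.png

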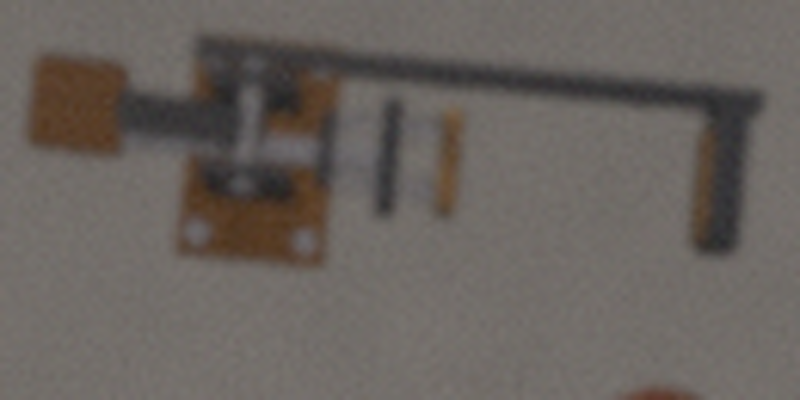

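View pics/scenec.png

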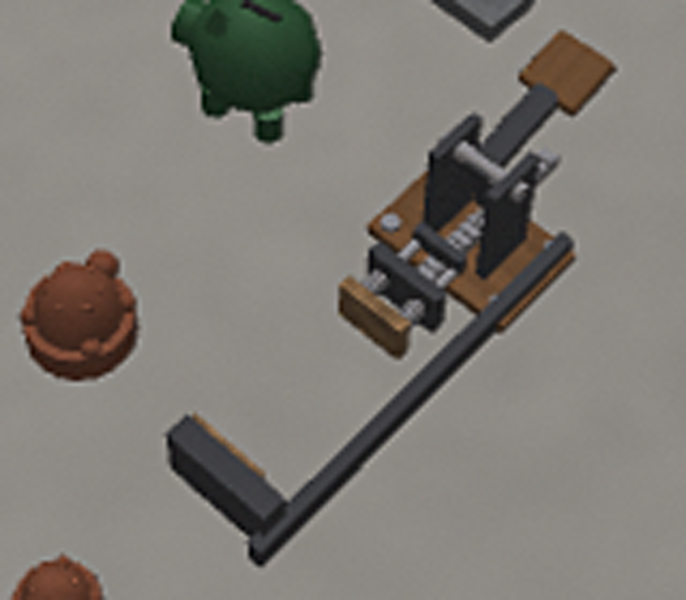

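The top crop (6.15x, origin 220,150) shows the paddle centre at (78,103), the pad's front top edge from (461,110) to (447,213), the anvil cork face at about x = 698-713, and the bar running (200,42)-(763,95). The scene crop (4.29x, origin 200,195) shows the paddle centre at (568,73), the pad's front top edge (341,283)-(408,333), and the anvil cork (193,416)-(264,470).

```bash
python3 - <<'E'
from h import *
T=lambda p:(220+p[0]/6.154-.4,150+p[1]/6.154-.4)
S=lambda p:(200+p[0]/4.2875-.4,195+p[1]/4.2875-.4)
a=lambda n,s,t:print(n,*[np.round(v,1) for v in two(S(s),T(t))])
a("paddle",(568,73),(78,103))
a("padTopNear",(341,283),(447,213));a("padTopFar",(409,333),(461,110))
a("anvTopNear",(193,416),(699,248));a("anvTopFar",(264,470),(716,128))
print("turtle",two((218.26,268.9),(326.43,224.03)), "small",two((212.9,335.8),(372.4,188)))
print("bar ends z16",plane("top",T((200,50)),16),plane("top",T((700,104)),16),plane("top",T((340,74)),16))
print("barR scene",plane("scene",S((285,510)),16),plane("scene",S((490,300)),16))
im=cv2.imread("pics/top0.png")
h=cv2.cvtColor(im,cv2.COLOR_BGR2HSV)
for n,lo,hi in(("pig",(60,80,20),(90,255,255)),("bell",(15,120,50),(30,255,255))):
    m=cv2.inRange(h,lo,hi)[150:290,200:420]
    k,l,st,c=cv2.connectedComponentsWithStats(m)
    for i in range(1,k):
        if st[i,4]>60:
            x,y,w,hh=st[i,:4];print(n,st[i],plane("top",(x+200,y+150),40)[:2],plane("top",(x+200+w,y+150+hh),40)[:2])
# disc extent in top: turtle row/col extents
for x0,y0,w,hh,z in((316,214,22,21,15),):
    print(plane("top",(x0-.5,y0-.5),z),plane("top",(x0+w-.5,y0+hh-.5),z))
sc=cv2.imread("pics/scene0.png");print(plane("scene",(205-.5+13,254+30-.5),0))
E
```

```text
paddle [627.1 185.6  81.3] 0.8
padTopNear [593.4  44.2  29.9] 1.6
padTopFar [635.5  40.1  31.3] 4.5
anvTopNear [581.8 -55.2  27.4] 3.5
anvTopFar [628.3 -60.3  37.9] 3.7
turtle (array([498.01258129, -41.71189242,  11.52606647]), np.float64(1.2879381479592265)) small (array([ 588.80962467, -155.19516666,    8.7381213 ]), np.float64(0.7757323475871489))
bar ends z16 [658.97612959 143.52214592  16.        ] [639.81904184 -57.72503624  16.        ] [650.01607523  87.01664463  16.        ]
barR scene [642.47096492 -60.24506368  16.        ] [652.77350547  89.40769445  16.        ]
pig [ 45  71  25  30 437] [501.13524733 156.29458416] [430.25800704  95.08396534]
bell [168  77  24  23 419] [ 491.07417752 -138.78248661] [ 437.12061095 -195.88129911]
[522.94301652 -14.80944112  15.        ] [472.23857198 -69.08929178  15.        ]
[515.60688652 -63.83356451   0.        ]
```

```bash
cat >> h.py <<'E'
from scipy.spatial.transform import Rotation as Ro
PHI=-0.09; O=np.array([607.5,-29.8]); CX=np.array([np.cos(PHI),np.sin(PHI)]); CY=np.array([-np.sin(PHI),np.cos(PHI)])
def w(cx,cy): return O+cx*CX+cy*CY
def c(p): d=np.array(p[:2])-O; return np.array([d@CX,d@CY])
def go(x,y,z,yaw,frac=1):
    s=manip.read_state();R=Ro.from_euler("xyz",s["eef_rot"])
    d=R.inv().apply(np.array([x,y,z])-s["eef_pos"])/250*frac
    v=(R.inv()*Ro.from_euler("xyz",[np.pi,0,yaw])).as_rotvec()/np.pi
    print("shift",np.round(d,4),"turn",np.round(v,4),"at",np.round(s["eef_pos"],1),"F",np.round(s["wrist_force"],2),"t",s["clock"],"gap",s["finger_gap"],"j",np.round(s["joints"],2))
E
python3 - <<'E'
from h import *
go(498,-42,150,np.pi-.09);go(498,-42,150,np.pi-.09,.4)
print(c((498,-42)),c((614.5,42.1)),c((627.1,185.6)))
E
```

```text
shift [-1.8626 -1.4729  0.2892] turn [-3.000e-04 -1.000e-04 -1.164e-01] at [242.  493.7 222. ] F [-0.75  0.1  -0.21] t 0.1 gap 93.87717628363525 j [ 1.05  0.3   1.52  0.    1.32 -0.07]
shift [-0.7451 -0.5892  0.1157] turn [-3.000e-04 -1.000e-04 -1.164e-01] at [242.  493.7 222. ] F [-0.75  0.1  -0.21] t 0.1 gap 93.87717628363525 j [ 1.05  0.3   1.52  0.    1.32 -0.07]
[-107.96030596  -21.99232448] [ 0.50940144 72.23815135] [1.60834070e-01 2.16289838e+02]
```

Emit:
{"method": "apply_moves", "body": {
  "moves": [
    [[-0.93, -0.735, 0.1], [0, 0, -0.116], 0],
    [[-0.93, -0.735, 0.1], [0, 0, -0.116], 0],
    [[-0.93, -0.735, 0.1], [0, 0, -0.116], 0],
    [[-0.93, -0.735, 0.1], [0, 0, -0.116], 0],
    [[-0.93, -0.735, 0.1], [0, 0, -0.116], 0],
    [[-0.93, -0.735, 0.1], [0, 0, -0.116], 0],
    [[-0.93, -0.735, 0.1], [0, 0, -0.116], 0],
    [[-0.93, -0.735, 0.1], [0, 0, -0.116], 0],
    [[-0.93, -0.735, 0.1], [0, 0, -0.116], 0],
    [[-0.93, -0.735, 0.1], [0, 0, -0.116], 0]
  ]
}}

```text
clock: 0.93
eef_pos: [370.1, 226.3, 197.4]
eef_rot: [3.142, -0.0, 3.048]
wrist_force: [0.2, 0.6, 0.9]
finger_gap: 93.6
finger_force: 0.0
```

```bash
python3 -c "
from h import *
go(498,-42,150,np.pi-.09)"
```

```text
shift [-0.6094 -1.0208  0.1894] turn [ 0.     -0.0001 -0.001 ] at [370.1 226.3 197.4] F [0.25 0.59 0.88] t 0.9333 gap 93.59223622883958 j [ 0.46  0.06  1.86  0.    1.22 -1.01]
```

Emit:
{"method": "apply_moves", "body": {
  "moves": [
    [[-0.597, -1.0, 0.19], [0, 0, -0.001], 0],
    [[-0.597, -1.0, 0.19], [0, 0, -0.001], 0],
    [[-0.597, -1.0, 0.19], [0, 0, -0.001], 0],
    [[-0.597, -1.0, 0.19], [0, 0, -0.001], 0],
    [[-0.597, -1.0, 0.19], [0, 0, -0.001], 0],
    [[-0.597, -1.0, 0.19], [0, 0, -0.001], 0],
    [[-0.597, -1.0, 0.19], [0, 0, -0.001], 0],
    [[-0.597, -1.0, 0.19], [0, 0, -0.001], 0],
    [[-0.597, -1.0, 0.19], [0, 0, -0.001], 0],
    [[-0.597, -1.0, 0.19], [0, 0, -0.001], 0]
  ]
}}

```text
clock: 1.77
eef_pos: [495.7, -34.7, 149.8]
eef_rot: [3.141, -0.001, 3.054]
wrist_force: [-0.5, 0.1, 0.4]
finger_gap: 94.1
finger_force: 0.0
```

```bash
python3 -c "
from h import *
go(498,-42,22,np.pi-.09)"
```

```text
shift [-0.0119 -0.0283  0.5111] turn [ 0.0001 -0.0002  0.0008] at [495.7 -34.7 149.8] F [-0.5   0.1   0.36] t 1.7667 gap 94.11073311995227 j [-0.14  0.26  1.75  0.    1.13 -1.63]
```

Emit:
{"method": "apply_moves", "body": {
  "moves": [
    [[-0.012, -0.028, 0.1], [0, 0, 0], 0],
    [[-0.012, -0.028, 0.2], [0, 0, 0], 0],
    [[-0.012, -0.028, 0.3], [0, 0, 0], 0],
    [[-0.012, -0.028, 0.4], [0, 0, 0], 0],
    [[-0.012, -0.028, 0.47], [0, 0, 0], 0],
    [[-0.012, -0.028, 0.51], [0, 0, 0], 0],
    [[-0.012, -0.028, 0.51], [0, 0, 0], 0],
    [[-0.012, -0.028, 0.51], [0, 0, 0], 0]
  ],
  "squeeze": 5
}}

```text
clock: 2.43
eef_pos: [498.4, -42.3, 23.1]
eef_rot: [3.142, 0.0, 3.055]
wrist_force: [0.3, 0.1, -0.5]
finger_gap: 94.1
finger_force: 0.0
```

Emit:
{"method": "apply_moves", "body": {
  "moves": [
    [[0, 0, 0], [0, 0, 0], 0.2],
    [[0, 0, 0], [0, 0, 0], 0.3],
    [[0, 0, 0], [0, 0, 0], 0.35],
    [[0, 0, 0], [0, 0, 0], 0.38],
    [[0, 0, 0], [0, 0, 0], 0.41],
    [[0, 0, 0], [0, 0, 0], 0.44],
    [[0, 0, 0], [0, 0, 0], 0.48],
    [[0, 0, 0], [0, 0, 0], 0.5],
    [[0, 0, 0], [0, 0, 0], 0.5],
    [[0, 0, 0], [0, 0, 0], 0.5]
  ]
}}

```text
clock: 3.27
eef_pos: [498.2, -43.3, 22.6]
eef_rot: [-3.142, 0.0, 3.053]
wrist_force: [-1.0, 1.1, 4.7]
finger_gap: 55.8
finger_force: 5.0
```

```bash
python3 -c "
from h import *
go(*w(0,22),22,np.pi-.09)
im=viewer.camera('scene');cv2.imwrite('pics/g.png',cv2.resize(im[190:340,140:340],(800,600)))"
```

```text
shift [-0.4307  0.1805  0.0023] turn [-0.      0.      0.0005] at [498.2 -43.3  22.6] F [-0.96  1.14  4.66] t 3.2667 gap 55.773726953561535 j [-0.16  0.46  1.83  0.    0.85 -1.64]
```

View pics/g.png

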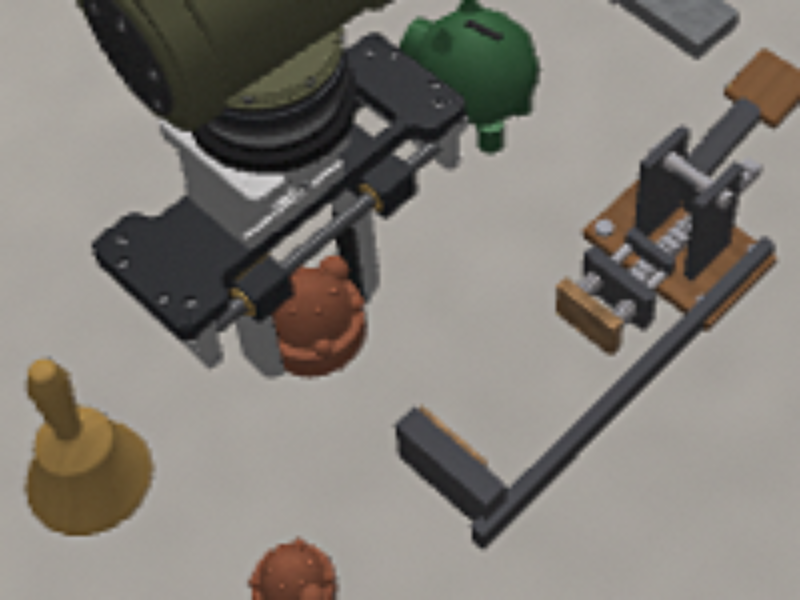

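Emit:
{"method": "apply_moves", "body": {
  "moves": [
    [[-0.03, 0.02, 0], [0, 0, 0], 0.5],
    [[-0.06, 0.045, 0], [0, 0, 0], 0.5],
    [[-0.09, 0.07, 0], [0, 0, 0], 0.5],
    [[-0.12, 0.095, 0], [0, 0, 0], 0.5],
    [[-0.15, 0.12, 0], [0, 0, 0], 0.5],
    [[-0.18, 0.145, 0], [0, 0, 0], 0.5],
    [[-0.2, 0.165, 0], [0, 0, 0], 0.5],
    [[-0.22, 0.18, 0], [0, 0, 0], 0.5],
    [[-0.24, 0.18, 0], [0, 0, 0], 0.5],
    [[-0.25, 0.18, 0], [0, 0, 0], 0.5],
    [[-0.25, 0.18, 0], [0, 0, 0], 0.5]
  ]
}}

```text
clock: 4.23
eef_pos: [564.9, -4.0, 22.4]
eef_rot: [3.141, 0.001, 3.053]
wrist_force: [2.3, 0.8, 2.4]
finger_gap: 55.9
finger_force: 5.0
```

```bash
python3 -c "
from h import *
go(*w(0,22),22,np.pi-.09)
im=viewer.camera('scene');cv2.imwrite('pics/g2.png',cv2.resize(im[190:340,160:360],(800,600)))"
```

```text
shift [-0.1788  0.0003  0.0018] turn [0.0001 0.0002 0.0005] at [564.9  -4.   22.4] F [2.32 0.8  2.39] t 4.2333 gap 55.93098836272622 j [-0.07  0.57  1.64  0.    0.93 -1.55]
```

View pics/g2.png

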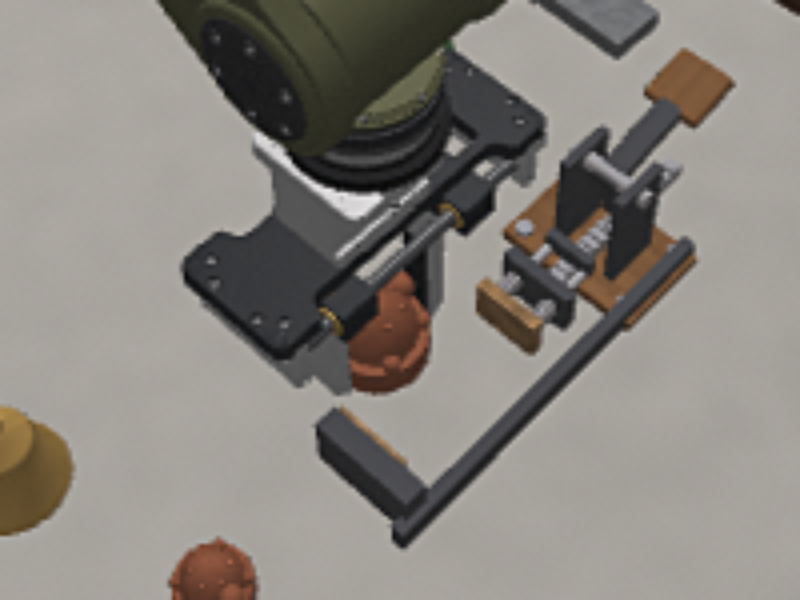

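The turtle is held between the fingers, just outside the mouth. In the crop the anvil end is at (320,440) and the pad at (510,315), and both gaps look clear, so I'm sliding it in.

Emit:
{"method": "apply_moves", "body": {
  "moves": [
    [[-0.02, 0, 0], [0, 0, 0], 0.5],
    [[-0.045, 0, 0], [0, 0, 0], 0.5],
    [[-0.07, 0, 0], [0, 0, 0], 0.5],
    [[-0.095, 0, 0], [0, 0, 0], 0.5],
    [[-0.12, 0, 0], [0, 0, 0], 0.5],
    [[-0.14, 0, 0], [0, 0, 0], 0.5],
    [[-0.16, 0, 0], [0, 0, 0], 0.5],
    [[-0.178, 0, 0], [0, 0, 0], 0.5],
    [[-0.178, 0, 0], [0, 0, 0], 0.5],
    [[-0.178, 0, 0], [0, 0, 0], 0.5]
  ]
}}

```text
clock: 5.12
eef_pos: [609.0, -7.9, 22.4]
eef_rot: [-3.142, 0.0, 3.053]
wrist_force: [0.8, 0.3, -0.9]
finger_gap: 56.0
finger_force: 5.0
```

```bash
python3 -c "
from h import *
go(*w(0,22),22,np.pi-.09)
im=viewer.camera('scene');cv2.imwrite('pics/g3.png',cv2.resize(im[190:340,180:380],(800,600)))"
```

```text
shift [-0.0019  0.0004  0.0015] turn [-0.      0.0002  0.0006] at [609.   -7.9  22.4] F [ 0.76  0.3  -0.86] t 5.1167 gap 55.976288092089206 j [-0.07  0.65  1.5  -0.    0.98 -1.56]
```

View pics/g3.png

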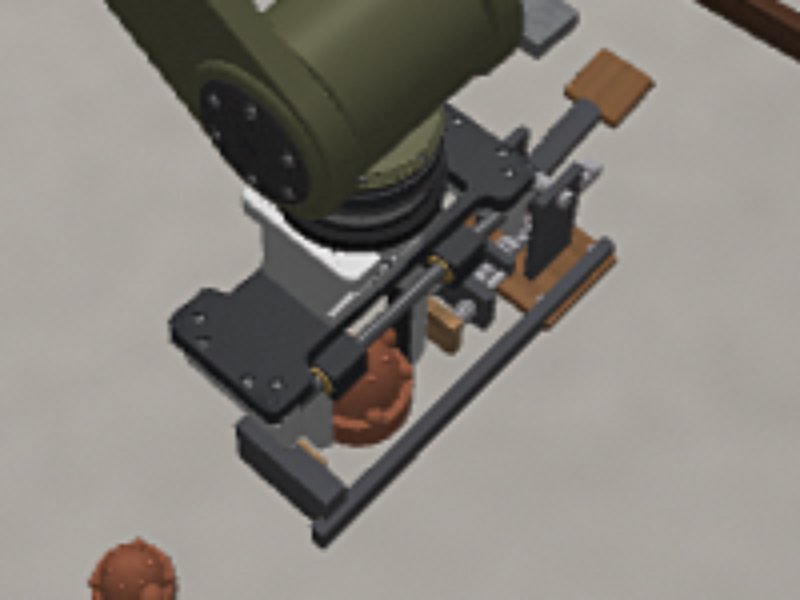

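The turtle is in the mouth, with the fingers clear of the anvil cork (310,450) and the pad (445,325). I'm opening the fingers a little and then rising.

Emit:
{"method": "apply_moves", "body": {
  "moves": [
    [[0, 0, 0], [0, 0, 0], 0.33],
    [[0, 0, 0], [0, 0, 0], 0.33],
    [[0, 0, 0], [0, 0, 0], 0.33],
    [[0, 0, 0], [0, 0, 0], 0.33],
    [[0, 0, 0], [0, 0, 0], 0.33]
  ]
}}

```text
clock: 5.58
eef_pos: [608.7, -7.9, 22.5]
eef_rot: [-3.142, 0.0, 3.053]
wrist_force: [-0.1, 0.2, 0.1]
finger_gap: 62.7
finger_force: 0.0
```

Emit:
{"method": "apply_moves", "body": {
  "moves": [
    [[0, 0, -0.02], [0, 0, 0], 0.33],
    [[0, 0, -0.06], [0, 0, 0], 0.33],
    [[0, 0, -0.12], [0, 0, 0], 0.33],
    [[0, 0, -0.2], [0, 0, 0], 0.33],
    [[0, 0, -0.3], [0, 0, 0], 0.33],
    [[0, 0, -0.4], [0, 0, 0], 0.33],
    [[0, 0, -0.5], [0, 0, 0], 0.33],
    [[0, 0, -0.6], [0, 0, 0], 0.33],
    [[0, 0, -0.6], [0, 0, 0], 0.33]
  ]
}}

```text
clock: 6.33
eef_pos: [610.4, -8.0, 178.9]
eef_rot: [3.141, 0.008, 3.053]
wrist_force: [1.4, 0.5, 1.5]
finger_gap: 62.9
finger_force: 0.0
```

```bash
python3 -c "
from h import *
go(627.1,185.6,140,np.pi-.09)
print(proj('top',[*w(0,22),20]))"
```

```text
shift [0.0029 0.7772 0.1556] turn [0.     0.0027 0.0006] at [610.4  -8.  178.9] F [1.39 0.47 1.5 ] t 6.3333 gap 62.919473202683385 j [-0.07  0.47  1.4  -0.    1.27 -1.56]
[313.16476244 178.219331  ]
```

```bash
python3 -c "
from h import *
print(w(0,214.5)); go(*w(0,214.5),125,np.pi/2-.09)"
```

```text
[626.7789488  183.83186123]
shift [0.0041 0.7701 0.2156] turn [0.0021 0.0021 0.5006] at [610.4  -8.  178.9] F [1.39 0.47 1.5 ] t 6.3333 gap 62.919473202683385 j [-0.07  0.47  1.4  -0.    1.27 -1.56]
```

Emit:
{"method": "apply_moves", "body": {
  "moves": [
    [[0, 0.1, 0], [0, 0, 0.04], 1],
    [[0, 0.2, 0], [0, 0, 0.08], 1],
    [[0, 0.3, 0], [0, 0, 0.12], 1],
    [[0, 0.4, 0], [0, 0, 0.16], 1],
    [[0, 0.5, 0], [0, 0, 0.2], 1],
    [[0, 0.6, 0], [0, 0, 0.24], 1],
    [[0, 0.7, 0], [0, 0, 0.28], 1],
    [[0, 0.77, 0], [0, 0, 0.32], 1],
    [[0, 0.77, 0], [0, 0, 0.36], 1],
    [[0, 0.77, 0], [0, 0, 0.4], 1],
    [[0, 0.77, 0], [0, 0, 0.44], 1],
    [[0, 0.77, 0], [0, 0, 0.48], 1]
  ],
  "squeeze": 20
}}

```text
clock: 7.33
eef_pos: [625.5, 184.0, 172.8]
eef_rot: [3.142, -0.0, 1.547]
wrist_force: [-0.4, 0.3, -0.3]
finger_gap: 0.4
finger_force: 0.0
```

```bash
cat > look.py <<'E'
from h import *
import sys
# pad strip (tan) position in top view between housing and anvil
im=viewer.camera("top");h=cv2.cvtColor(im,cv2.COLOR_BGR2HSV)
m=cv2.inRange(h,(8,95,60),(25,255,255))[164:188,272:345]
k,l,st,ce=cv2.connectedComponentsWithStats(m)
for i in range(1,k):
    if st[i,4]>8:
        p=ce[i]+(272,164);print("tan",st[i],"clamp",np.round(c(plane("top",p,30)),1))
m=(((h[...,0]<9)|(h[...,0]>172))&(h[...,1]>110)&(h[...,2]>50)).astype(np.uint8)[160:200,285:345]
k,l,st,ce=cv2.connectedComponentsWithStats(m)
for i in range(1,k):
    if st[i,4]>60: print("turtle",st[i],"clamp",np.round(c(plane("top",ce[i]+(285,160),20)),1))
if len(sys.argv)>1:
    s=viewer.camera("scene");a=cv2.resize(im[150:215,220:350],(760,380),interpolation=cv2.INTER_CUBIC)
    cv2.imwrite("pics/"+sys.argv[1],np.vstack([a[:300,:400],cv2.resize(s[195:335,200:360],(400,300))]) if 0 else np.hstack([cv2.resize(im[150:200,260:350],(400,222),interpolation=cv2.INTER_CUBIC),cv2.resize(s[200:289,200:360],(400,222),interpolation=cv2.INTER_CUBIC)]))
E
python3 look.py l1.png; python3 -c "
from h import *
go(*w(0,214.5),112,np.pi/2-.09)"
```

```text
tan [ 0  0  3  5 11] clamp [ 19.4 123.9]
tan [19  5  4 15 26] clamp [-1.3 73.1]
tan [ 31   5  21  19 276] clamp [-4.  23.2]
tan [61 11  2 12 15] clamp [ -3.4 -28.1]
turtle [ 18   9  21  21 117] clamp [ 3.7 20.1]
shift [-0.      0.0047  0.2432] turn [ 0.0001 -0.      0.0223] at [625.6 183.9 172.8] F [-0.9   0.31 -0.39] t 7.4333 gap 0.47457175027470383 j [ 0.23  0.57  1.26 -0.    1.32  0.25]
```

View pics/l1.png

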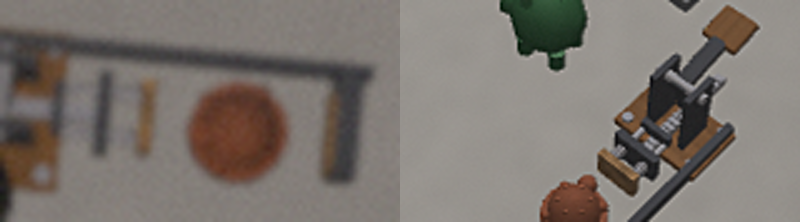

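The turtle stands free between pad and anvil, within about 2 mm of the jaw line (crop: pad 147,118; turtle 238,133; anvil 333,135). Next is the descent onto the paddle.

Emit:
{"method": "apply_moves", "body": {
  "moves": [
    [[0, 0.005, 0.1], [0, 0, 0.022], 1],
    [[0, 0.005, 0.2], [0, 0, 0.022], 1],
    [[0, 0.005, 0.25], [0, 0, 0.022], 1],
    [[0, 0.005, 0.25], [0, 0, 0.022], 1],
    [[0, 0.005, 0.25], [0, 0, 0.022], 1]
  ]
}}

```text
clock: 7.85
eef_pos: [627.0, 183.8, 110.3]
eef_rot: [-3.141, 0.0, 1.487]
wrist_force: [0.3, 0.9, -0.2]
finger_gap: 0.5
finger_force: 0.0
```

Emit:
{"method": "apply_moves", "body": {
  "moves": [
    [[0, 0, 0.015], [0, 0, 0], 1],
    [[0, 0, 0.03], [0, 0, 0], 1],
    [[0, 0, 0.045], [0, 0, 0], 1],
    [[0, 0, 0.055], [0, 0, 0], 1],
    [[0, 0, 0.055], [0, 0, 0], 1]
  ]
}}

```text
clock: 8.27
eef_pos: [627.0, 183.9, 96.1]
eef_rot: [3.141, -0.0, 1.485]
wrist_force: [0.9, 0.7, 2.7]
finger_gap: 0.5
finger_force: 1.0
```

```bash
python3 look.py
```

```text
tan [ 0  0  3  5 11] clamp [ 19.4 123.9]
tan [19  4  4 16 30] clamp [-1.2 73.2]
tan [ 31   5  21  19 283] clamp [-3.2 22.8]
tan [61 10  3 14 15] clamp [ -2.4 -28.1]
turtle [ 19  10  20  20 102] clamp [ 3.5 17.5]
```

Emit:
{"method": "apply_moves", "body": {
  "moves": [
    [[0, 0, 0.015], [0, 0, 0], 1],
    [[0, 0, 0.03], [0, 0, 0], 1],
    [[0, 0, 0.045], [0, 0, 0], 1],
    [[0, 0, 0.06], [0, 0, 0], 1],
    [[0, 0, 0.07], [0, 0, 0], 1],
    [[0, 0, 0.075], [0, 0, 0], 1],
    [[0, 0, 0.075], [0, 0, 0], 1]
  ]
}}

```text
clock: 8.9
eef_pos: [627.2, 184.0, 77.7]
eef_rot: [3.141, -0.0, 1.484]
wrist_force: [0.1, 2.1, 5.7]
finger_gap: 0.6
finger_force: 3.1
```

```bash
python3 look.py
```

```text
tan [ 0  0  3  5 11] clamp [ 19.4 123.9]
tan [23  5  4 15 29] clamp [-2.4 63.5]
tan [ 31   5  21  19 288] clamp [-3. 23.]
tan [61 12  2 12 14] clamp [ -4.9 -28. ]
turtle [ 19  10  20  20 103] clamp [ 0.2 17.9]
```

Emit:
{"method": "apply_moves", "body": {
  "moves": [
    [[0, 0, 0.004], [0, 0, 0], 1],
    [[0, 0, 0.008], [0, 0, 0], 1],
    [[0, 0, 0.012], [0, 0, 0], 1],
    [[0, 0, 0.012], [0, 0, 0], 1]
  ]
}}

```text
clock: 9.28
eef_pos: [627.5, 183.9, 76.2]
eef_rot: [3.14, -0.0, 1.484]
wrist_force: [-4.2, -0.5, 16.5]
finger_gap: 0.8
finger_force: 8.2
```

```bash
python3 look.py
```

```text
tan [ 0  0  3  5 11] clamp [ 19.4 123.9]
tan [23  5  4 15 27] clamp [-1.8 63.1]
tan [ 31   5  21  19 295] clamp [-2.7 22.9]
tan [61 12  2 12 14] clamp [ -5.1 -28. ]
turtle [ 18  10  21  18 137] clamp [ 1.6 22. ]
```

Emit:
{"method": "apply_moves", "body": {
  "moves": [
    [[0, 0, -0.05], [0, 0, 0], 1],
    [[0, 0, -0.1], [0, 0, 0], 1],
    [[0, 0, -0.132], [0, 0, 0], 1],
    [[0, 0, -0.132], [0, 0, 0], 1],
    [[0, 0, -0.11], [0, 0, 0], 1],
    [[0, 0, -0.09], [0, 0, 0], 1],
    [[0, 0, -0.07], [0, 0, 0], 1],
    [[0, 0, -0.05], [0, 0, 0], 1],
    [[0, 0, -0.03], [0, 0, 0], 1],
    [[0, 0, -0.015], [0, 0, 0], 1],
    [[0, 0, -0.005], [0, 0, 0], 1],
    [[0, 0, -0.005], [0, 0, 0], 1]
  ]
}}

```text
clock: 10.33
eef_pos: [627.2, 183.9, 76.2]
eef_rot: [3.141, -0.0, 1.484]
wrist_force: [-3.3, -0.9, 17.1]
finger_gap: 0.5
finger_force: 8.3
```

```bash
python3 look.py
```

```text
tan [ 0  0  3  4 10] clamp [ 19.8 123.8]
tan [ 29   5  25  19 342] clamp [-2.7 23.1]
tan [61 10  3 14 19] clamp [ -3.1 -28. ]
```

Emit:
{"method": "apply_moves", "body": {
  "moves": [
    [[0, 0, -0.05], [0, 0, 0], 1],
    [[0, 0, -0.1], [0, 0, 0], 1],
    [[0, 0, -0.127], [0, 0, 0], 1],
    [[0, 0, -0.127], [0, 0, 0], 1],
    [[0, 0, -0.105], [0, 0, 0], 1],
    [[0, 0, -0.085], [0, 0, 0], 1],
    [[0, 0, -0.065], [0, 0, 0], 1],
    [[0, 0, -0.045], [0, 0, 0], 1],
    [[0, 0, -0.03], [0, 0, 0], 1],
    [[0, 0, -0.015], [0, 0, 0], 1],
    [[0, 0, -0.003], [0, 0, 0], 1],
    [[0, 0, -0.003], [0, 0, 0], 1]
  ]
}}

```text
clock: 11.38
eef_pos: [627.1, 184.0, 76.4]
eef_rot: [3.141, -0.0, 1.484]
wrist_force: [-3.2, -0.1, 11.9]
finger_gap: 0.8
finger_force: 6.2
```

```bash
python3 look.py l2.png
```

```text
tan [ 0  0  3  5 11] clamp [ 19.2 123.9]
tan [ 35   6  28  18 331] clamp [-2.4  8.1]
turtle [ 28  10  19  21 118] clamp [1.4 3.1]
```

View pics/l2.png

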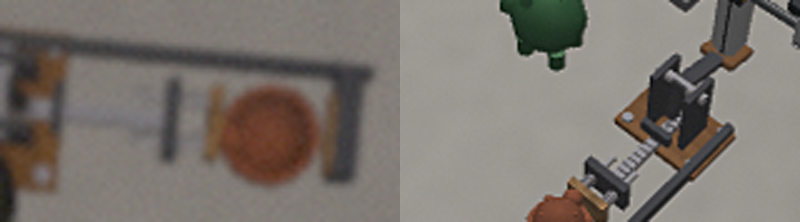

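The pad (218,122) is on the turtle, and the anvil cork (327,135) is a few mm from the disc edge. I'll do the last stroke in small steps and watch the force.

Emit:
{"method": "apply_moves", "body": {
  "moves": [
    [[0, 0, -0.05], [0, 0, 0], 1],
    [[0, 0, -0.1], [0, 0, 0], 1],
    [[0, 0, -0.127], [0, 0, 0], 1],
    [[0, 0, -0.127], [0, 0, 0], 1],
    [[0, 0, -0.11], [0, 0, 0], 1],
    [[0, 0, -0.1], [0, 0, 0], 1],
    [[0, 0, -0.09], [0, 0, 0], 1],
    [[0, 0, -0.08], [0, 0, 0], 1],
    [[0, 0, -0.08], [0, 0, 0], 1],
    [[0, 0, -0.08], [0, 0, 0], 1]
  ]
}}

```text
clock: 12.32
eef_pos: [626.9, 184.2, 96.0]
eef_rot: [-3.141, -0.0, 1.484]
wrist_force: [1.0, 3.0, 4.9]
finger_gap: 0.6
finger_force: 2.7
```

Emit:
{"method": "apply_moves", "body": {
  "moves": [
    [[0, 0, 0.01], [0, 0, 0], 1],
    [[0, 0, 0.02], [0, 0, 0], 1],
    [[0, 0, 0.02], [0, 0, 0], 1],
    [[0, 0, 0.02], [0, 0, 0], 1]
  ]
}}

```text
clock: 12.65
eef_pos: [627.0, 184.5, 91.4]
eef_rot: [3.141, -0.001, 1.485]
wrist_force: [-0.0, 4.3, 5.4]
finger_gap: 0.5
finger_force: 3.2
```

Emit:
{"method": "apply_moves", "body": {
  "moves": [
    [[0, 0, 0.01], [0, 0, 0], 1],
    [[0, 0, 0.02], [0, 0, 0], 1],
    [[0, 0, 0.02], [0, 0, 0], 1],
    [[0, 0, 0.02], [0, 0, 0], 1]
  ]
}}

```text
clock: 12.98
eef_pos: [627.1, 184.6, 86.5]
eef_rot: [3.141, -0.001, 1.485]
wrist_force: [0.4, 5.3, 6.4]
finger_gap: 0.1
finger_force: 4.0
```

```bash
python3 look.py l3.png; python3 -c "
from h import *
go(0,0,0,1.48)"
```

```text
tan [ 0  0  3  5 11] clamp [ 19.4 123.9]
tan [ 36   6  27  18 350] clamp [-2.3  3.9]
turtle [27 10 20 16 92] clamp [7.9 1.2]
shift [-0.9522 -2.4357  0.3436] turn [ 0.0002 -0.0004  0.0014] at [627.1 184.6  86.7] F [-0.47  5.18  7.38] t 13.0833 gap 0.1769984590535798 j [0.23 0.66 1.33 0.   1.16 0.32]
```

View pics/l3.png

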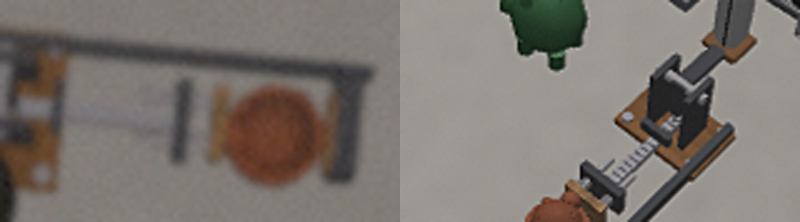

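The jaw plate moved from x=171 to 181 while the pad stayed at about 218, so the pad is about 3 mm in. Continuing gently.

Emit:
{"method": "apply_moves", "body": {
  "moves": [
    [[0, 0, 0.008], [0, 0, 0], 1],
    [[0, 0, 0.016], [0, 0, 0], 1],
    [[0, 0, 0.016], [0, 0, 0], 1],
    [[0, 0, 0.016], [0, 0, 0], 1]
  ]
}}

```text
clock: 13.42
eef_pos: [627.1, 184.5, 82.7]
eef_rot: [3.141, -0.001, 1.485]
wrist_force: [1.1, 4.4, 7.8]
finger_gap: 0.4
finger_force: 4.4
```

```bash
cat > prof.py <<'E'
from h import *
# brightness profile along clamp y at plate/pad height 30, x=-14..-10 & mean of frames
im=np.mean([viewer.camera("top").astype(float) for _ in range(4)],0).astype(np.float32)
ys=np.arange(20,75,1.0);P=[]
for cx in(-13,-11,-9,9,11,13):
    px=np.array([proj("top",[*w(cx,y),32]) for y in ys],np.float32)
    P.append(cv2.remap(im,px[:,:1].copy(),px[:,1:].copy(),cv2.INTER_LINEAR)[:,0])
P=np.mean(P,0)
g=P.mean(1);sat=P[:,2]-P[:,0]
i=g.argmin();ww=np.clip(g[max(0,i-5):i+6].max()*0.9-g[max(0,i-5):i+6],0,None);print("plate y",(ww*ys[max(0,i-5):i+6]).sum()/ww.sum())
print("R-B",list(zip(ys.astype(int),sat.round().astype(int))))
print(manip.read_state()["wrist_force"],manip.read_state()["eef_pos"])
E
python3 prof.py
```

```text
plate y 53.194207038932724
R-B [(np.int64(20), np.int64(57)), (np.int64(21), np.int64(57)), (np.int64(22), np.int64(57)), (np.int64(23), np.int64(55)), (np.int64(24), np.int64(53)), (np.int64(25), np.int64(50)), (np.int64(26), np.int64(47)), (np.int64(27), np.int64(44)), (np.int64(28), np.int64(44)), (np.int64(29), np.int64(44)), (np.int64(30), np.int64(46)), (np.int64(31), np.int64(49)), (np.int64(32), np.int64(52)), (np.int64(33), np.int64(51)), (np.int64(34), np.int64(51)), (np.int64(35), np.int64(45)), (np.int64(36), np.int64(38)), (np.int64(37), np.int64(30)), (np.int64(38), np.int64(22)), (np.int64(39), np.int64(14)), (np.int64(40), np.int64(10)), (np.int64(41), np.int64(7)), (np.int64(42), np.int64(6)), (np.int64(43), np.int64(5)), (np.int64(44), np.int64(5)), (np.int64(45), np.int64(5)), (np.int64(46), np.int64(4)), (np.int64(47), np.int64(4)), (np.int64(48), np.int64(3)), (np.int64(49), np.int64(2)), (np.int64(50), np.int64(1)), (np.int64(51), np.int64(0)), (np.int64(52), np.int64(0)), (np.int64(53), np.int64(0)), (np.int64(54), np.int64(0)), (np.int64(55), np.int64(1)), (np.int64(56), np.int64(2)), (np.int64(57), np.int64(3)), (np.int64(58), np.int64(3)), (np.int64(59), np.int64(4)), (np.int64(60), np.int64(4)), (np.int64(61), np.int64(4)), (np.int64(62), np.int64(5)), (np.int64(63), np.int64(5)), (np.int64(64), np.int64(6)), (np.int64(65), np.int64(5)), (np.int64(66), np.int64(5)), (np.int64(67), np.int64(5)), (np.int64(68), np.int64(5)), (np.int64(69), np.int64(5)), (np.int64(70), np.int64(5)), (np.int64(71), np.int64(5)), (np.int64(72), np.int64(5)), (np.int64(73), np.int64(5)), (np.int64(74), np.int64(5))]
[-0.12402676  4.53856725  7.44473632] [627.13210422 184.473581    82.70034848]
```

```bash
python3 - <<'E'
from h import *
im=cv2.imread("pics/top0.png").astype(np.float32)
ys=np.arange(60,115,1.0);P=[]
for cx in(-13,-11,-9,9,11,13):
    px=np.array([proj("top",[*w(cx,y),32]) for y in ys],np.float32)
    P.append(cv2.remap(im,px[:,:1].copy(),px[:,1:].copy(),cv2.INTER_LINEAR)[:,0])
P=np.mean(P,0);g=P.mean(1);s=P[:,2]-P[:,0]
for y,a,b in zip(ys,g,s):
    if y<105: print(int(y),int(a),int(b),end=" | ")
E
```

```text
60 109 9 | 61 109 9 | 62 108 8 | 63 107 8 | 64 106 8 | 65 106 9 | 66 105 10 | 67 102 13 | 68 97 17 | 69 93 23 | 70 88 31 | 71 84 38 | 72 80 41 | 73 77 44 | 74 77 42 | 75 79 37 | 76 82 32 | 77 85 25 | 78 89 17 | 79 92 12 | 80 95 8 | 81 98 5 | 82 100 4 | 83 103 3 | 84 103 3 | 85 103 4 | 86 102 4 | 87 102 4 | 88 101 3 | 89 100 3 | 90 99 4 | 91 96 4 | 92 91 3 | 93 85 3 | 94 77 2 | 95 68 1 | 96 62 0 | 97 60 0 | 98 59 -1 | 99 65 0 | 100 72 1 | 101 79 1 | 102 86 2 | 103 93 3 | 104 96 3 |
```

Emit:
{"method": "apply_moves", "body": {
  "moves": [
    [[0, 0, 0.006], [0, 0, 0], 1],
    [[0, 0, 0.012], [0, 0, 0], 1],
    [[0, 0, 0.016], [0, 0, 0], 1],
    [[0, 0, 0.016], [0, 0, 0], 1],
    [[0, 0, 0.016], [0, 0, 0], 1],
    [[0, 0, 0.016], [0, 0, 0], 1]
  ]
}}

```text
clock: 14.12
eef_pos: [627.2, 184.3, 79.2]
eef_rot: [3.141, -0.001, 1.484]
wrist_force: [-2.1, 2.7, 11.4]
finger_gap: 0.8
finger_force: 6.4
```

```bash
python3 prof.py | sed 's/np.int64//g'; python3 look.py
```

```text
plate y 51.74706073356271
R-B [((20), (56)), ((21), (56)), ((22), (56)), ((23), (55)), ((24), (53)), ((25), (50)), ((26), (47)), ((27), (44)), ((28), (44)), ((29), (44)), ((30), (46)), ((31), (49)), ((32), (52)), ((33), (51)), ((34), (51)), ((35), (45)), ((36), (38)), ((37), (30)), ((38), (22)), ((39), (14)), ((40), (11)), ((41), (8)), ((42), (6)), ((43), (5)), ((44), (5)), ((45), (4)), ((46), (4)), ((47), (3)), ((48), (2)), ((49), (1)), ((50), (0)), ((51), (-1)), ((52), (-1)), ((53), (0)), ((54), (0)), ((55), (1)), ((56), (3)), ((57), (4)), ((58), (4)), ((59), (5)), ((60), (5)), ((61), (5)), ((62), (5)), ((63), (5)), ((64), (5)), ((65), (5)), ((66), (5)), ((67), (5)), ((68), (5)), ((69), (5)), ((70), (5)), ((71), (6)), ((72), (5)), ((73), (5)), ((74), (6))]
[-2.35860086  1.6658559  11.62809304] [627.20431048 184.3568492   79.21265926]
tan [ 0  0  3  5 10] clamp [ 19.2 124.2]
tan [ 35   6  28  18 351] clamp [-2.2  4.5]
turtle [28 10 19 14 84] clamp [8.  0.9]
```

```bash
python3 -c "
from cell import manip
print(manip.sign_off())"
```

```text
the job is handed in; nothing more can be done
None
```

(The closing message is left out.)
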